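# Snap the model gondola onto the spring balance

### The arm

A 6-joint arm with a two-finger parallel gripper is mounted at the origin on the work surface. World frame = base frame: x ahead of the robot, y to its left, z up, the work surface at z = 0. Lengths are in m, angles in rad, forces in N, time in s.
With the tool pointing down it reaches from about 0.15 to 0.775 m from the base axis. Payload 6.1 kg.
Tool frame: the origin (TCP) lies between the finger pads; the fingertips stand 19 mm ahead of it and the grasp point (between the pads) is the TCP; z points along the fingers, x is the direction in which the jaws open and shut, and the axes are right-handed (so a half turn about z gives the same grasp; the last joint's range is limited). The gripper opens to 85 mm and grips with 20 to 120 N. Pads are 22 mm wide; open, the fingers measure 114 mm over their backs; the gripper's body (76 mm by 85 mm) begins 54 mm behind the grasp point. The pads swing forward as they close: fully open they stand 13 mm farther back than shut.
Start: joints at [-1.135, 0.126, -0.04, 1.405, 0, 1.571], TCP at [0.222, -0.476, 0.25] pointing down, gripper open.
Joint ranges: [-2.72, 2.72], [-0.95, 1.95], [-1.27, 1.35], [-1.78, 2.02], [-1.46, 1.47], [-3.14, 3.14]. Speed limits (rad/s): [2.39, 2.39, 3.01, 3.14, 3.14, 3.14].

### API

Orientations are given as a unit quaternion [x, y, z, w].
In Python, from bench import ctrl, vision, order gives the robot as it stands.
- The arm moves only by the shell command python3 -m inch 'ROWS'. ROWS is JSON, a list of rows, each an object of numbers: "grip": the finger opening in cm, from 0 to 8.54; "dx", "dy", "dz": the shift along the tool's x, y, z in cm; "wx", "wy", "wz": the turn, a rotation vector about the tool's x, y, z in degrees. In form: [{"grip": .., "dx": .., "dy": .., "dz": .., "wx": .., "wy": .., "wz": ..}, ...]. A call has exactly 5 rows; each row is the pose to reach, as a shift and turn from the pose commanded when the call began, along the tool's axes at that moment; what a row does not reach only later rows make up. A row lasts 1/10 s, in which the tool goes at most 50 mm and 8.59 degrees, less where a joint would pass 70% of its speed; a pose out of reach is approached as far as the arm can. A call with a gripper value outside its range is refused whole. The fingers move at their own pace and stop on an object; the grip force is fixed at half the most. Time passes only in rows, so rows that repeat a pose let the fingers close, or fill a call up. It gives the time, the measured TCP pose, the force and the opening at its end, in the units of the state.
- ctrl.state(): the state, without advancing time (a new reading comes with each control period).
- vision.capture(name): name is "side" or "top" or "wrist"; returns a dict with "image" (400x640x3 uint8, blue, green, red), "fovy" (degrees; the focal length in pixels is half the picture's height over the tangent of half this angle, whatever the lens; pixels are square), "cx", "cy" (the principal point, pixels), "cam_to_world" (4x4, takes a point from camera to world coordinates). Camera axes: x right, y up, looking along -z (the intrinsics and any distortion apply to the point x, -y, -z); pixel columns grow to the right and rows downward; lengths in m; the calibration is good to about 2 mm. A picture is of the moment at which its call begins. There is no depth.
- order.sign_off(): hands the job in, once; it reports no verdict.
The state is a dict: "t": time; "joints": joint angles; "qd": joint speeds; "tau": joint torques, N m; "eef_pos": TCP position; "orientation": TCP orientation; "wrist_force": force on the tool from outside, world axes, zero at the start; "wrist_torque": the same for the moment, N m; "finger_gap": opening from 0.0 (shut) to 1.0 (fully open).
Only numpy, scipy, OpenCV 4.12 (cv2) and the standard library are available. Lean on these libraries where they do the work, as an engineer would, in place of code of your own. Each camera call takes 0.05 s, during which the arm holds its last target. There are 200 camera calls.

### The job

Lift the gondola that has the closed ring out of its rack bay, stand it upright on the round cork pad and let go of it; then take it again by the sides of its ring, carry it to the balance and push the ring's cross bar gently down through the sprung gate of the snap hook, so that the gate snaps shut over it. Leave it hanging freely and still, and leave the other cabins and the glue bottle where they are.

Things in the scene. Friction and masses are not known exactly. Their poses are not given: they have to be found in the camera images.
- gondola_mid (a point): Centre of the gondola to hang: white cabin 60 wide (y), 50 deep (x), 50 mm high with a closed rectangular aluminium ring standing on its roof; 142 mm tall, 0.2 to 0.35 kg. Point 71 mm above its underside; z up along the ring, x through the ring's opening; front and back alike. Let go, it stands by itself.
- gondola: The same gondola, origin at its underside. Ring: two upright legs, 10 mm deep (x), 7 mm wide, centred at y = -27 and +27 mm (61 mm over the outsides), from the roof (z 50 mm) to z 142 mm, joined by a cross bar (z 120 to 128 mm, 7 mm deep). Opening below the bar: 70 mm high, 47 mm wide. The legs stand 14 mm above the bar as two ears.
- ring_bar (a point): Centre of the cross bar of the gondola's ring, 124 mm above its underside; same axes. In its bay the gondola can be taken only here, pinched front and back (along x); to enter the hook it is held across the outsides of the legs (along y, 61 mm), with the bar left free.
- rack: Fixed plywood rack, origin at its underside. Three bays along its y (-84, 0, +84 mm), one cabin in each, facing along x; which is where varies. Floor 10 mm above the bench; dividers beside every bay 138 mm high, 62 mm deep, 76 mm clear between them; lips 34 mm high at x = -50 and +50 mm.
- pad_top (a point): Centre of the top of the fixed round cork pad, 130 mm across, 6 mm thick.
- hook_seat (a point): Steel snap hook, an upturned J of 8 mm round bar in the x-z plane. Point: top of the bar in the bottom of the J, where the ring's bar comes to rest, 200 mm above the bench unloaded. x points from the nose to the balance (away from the robot and to its right), z up. The mouth looks straight up, closed by the gate. Beneath is only the base plate, 14 mm high.
- nose_tip (a point): Tip of the hook's nose, 42 mm above hook_seat. The nose stands at x = -10 mm from hook_seat, its tip leaning out to -14 mm. The ring comes from the -x side, bar above this tip, nose inside the ring; then the bar goes down on the gate just inside the nose (x about 0).
- hook: The hook, origin at hook_seat, hung on a spring balance: it yields downward about 2.5 mm per newton, 30 mm at most, then is solid; unloaded it rests at its upper stop. Its spine stands at x = +34 mm up to 43 mm; a stem runs on at +x to the balance post, face at x = 102 mm, top 30 mm above hook_seat.
- gate (a joint): Sprung gate, a 6 mm bar 32 mm long hinged at x +28, z +38 mm from hook_seat; shut (0) its free end rests inside the nose, 30 mm above hook_seat; it swings down and in to 1.05 rad at most and springs back. It starts to open at about 6 N; pressed with 7 to 12 N (0.4 to 0.8 rad) it lets the bar slip past, and the push drops by some newtons.
- cabin_bare_mid (a point): Bystander: a like cabin 62 x 50 x 50 mm with no ring, in a bay of the rack. Point 25 mm above its underside.
- cabin_open_mid (a point): Bystander: a like cabin with an open one-legged arm (112 mm tall) in place of the ring, in a bay of the rack. Point 25 mm above its underside.
- glue_mid (a point): Bystander: a glue bottle 44 mm across, 110 mm tall, standing on the bench. Point 55 mm above its underside.
There are look-alikes about, which are no part of the job. What is shaped like the gondola but pink is not meant.

How it is judged:
On the way:
1. the gondola stands upright on the cork pad, let go (horizontal distance between gondola_mid and pad_top below 0.05 m and z of gondola_mid in the frame of pad_top below 0.076 m and angle between gondola_mid's own z axis and vertical below 0.1 rad and contact force between the fingers and gondola below 0.05 N), for 0.2 s.
At the end, for the whole second after the job is handed in: The gondola hangs from the hook: its cross bar lies in the bottom of the hook (bar centre 0 to 18 mm above the seat point, -8 to +22 mm along x, within 25 mm sideways), the gate shut (under 0.12 rad), the gondola tilted under 20 degrees and slower than 0.05 m/s (x of ring_bar in the frame of hook_seat between -0.008 and 0.022 m and z of ring_bar in the frame of hook_seat between 0 and 0.018 m and y of ring_bar in the frame of hook_seat between -0.025 and 0.025 m and value of joint gate below 0.12 rad and angle between gondola_mid's own z axis and vertical below 0.35 rad and linear speed of gondola below 0.05 m/s); the robot touches nothing.
It fails at once if a bystander (other cabin or glue bottle) is moved by more than 30 mm (distance of any of cabin_bare_mid, cabin_open_mid, glue_mid from where it was at the start of the episode above 0.03 m).
It fails at once if the gondola is tipped over (more than 60 degrees) (angle between gondola_mid's own z axis and vertical above 1.05 rad).
It fails at once if the hook is forced (more than 40 N between gondola and hook) (contact force between gondola and hook above 40 N).
It also fails if it takes over 67 s, if anything falls off the work surface, if the arm or the gripper's body presses on something with over 40 N, if the wrist force passes 120 N, or if a joint passes its speed limit or range.

## Working session

There is one attempt and no reset: what is moved stays moved. The work goes in short steps, Python scripts to look and compute and a shell command to move; the robot and the scene stay as the last step left them, time stands still between calls to the robot, and variables do not carry over. Pictures are saved under pics/ and viewed, about 8 in all and at most 12, crops included, and the job is handed in when it is done.

```bash
mkdir -p pics; ls; python3 - <<'E'
from bench import ctrl,vision
import cv2,numpy as np
s=ctrl.state();print({k:np.round(v,3).tolist() for k,v in s.items()})
ims=[]
for n in("side","top"):
    c=vision.capture(n);cv2.imwrite(f"pics/{n}0.png",c["image"]);print(n,{k:(np.round(v,4).tolist()) for k,v in c.items() if k!="image"})
E
```

```text
pics
{'t': 0.0, 'joints': [-1.135, 0.126, -0.041, 1.405, 0.0, 1.571], 'qd': [0.001, 0.003, -0.0, 0.001, -0.002, 0.001], 'tau': [0.0, -43.591, 35.292, 0.017, -0.0, 0.0], 'eef_pos': [0.221, -0.476, 0.25], 'orientation': [0.843, -0.538, -0.001, -0.0], 'wrist_force': [1.495, 0.873, 0.158], 'wrist_torque': [-0.033, 0.072, 0.062], 'finger_gap': 0.999}
side {'fovy': 45.6443, 'cx': 318.3567, 'cy': 206.6606, 'cam_to_world': [[-0.9711, 0.177, -0.1598, 0.318], [-0.2382, -0.7524, 0.6141, 0.8822], [-0.0115, 0.6345, 0.7729, 1.2065], [0.0, 0.0, 0.0, 1.0]]}
top {'fovy': 42.6506, 'cx': 319.6724, 'cy': 202.3002, 'cam_to_world': [[0.0077, 0.9833, -0.1817, 0.2553], [-0.9999, 0.009, 0.0063, 0.0686], [0.0079, 0.1817, 0.9833, 1.5827], [0.0, 0.0, 0.0, 1.0]]}
```

View pics/side0.png

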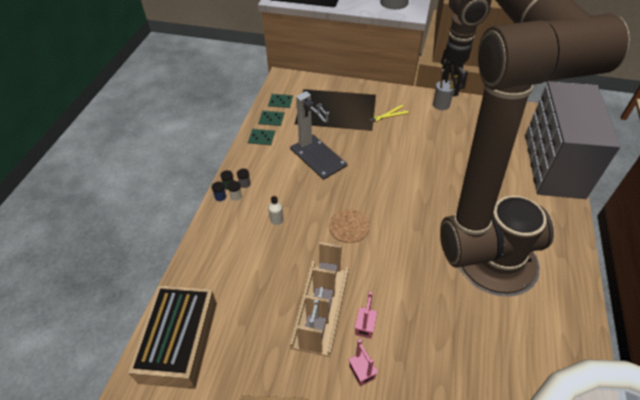

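View pics/top0.png

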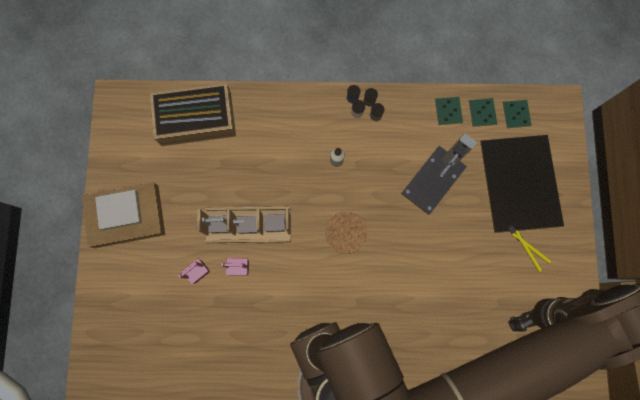

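Side: rack around (320,300), pad (350,226), balance (315,135), pink decoys (365,320) and (362,365). Top: rack bays at (216,222), (246,222), (275,222), pad (346,232), hook (450,165). The candidates are the left and middle bays, so I'll enlarge them.

```bash
python3 - <<'E'
import cv2,numpy as np
s=cv2.imread("pics/side0.png");t=cv2.imread("pics/top0.png")
r=lambda im,x,y,w,h,k:cv2.resize(im[y:y+h,x:x+w],None,fx=k,fy=k,interpolation=cv2.INTER_CUBIC)
a=np.zeros((600,800,3),np.uint8)
# rack top crop 100x50 x5 ; hook top 80x; side
def put(im,x,y): a[y:y+im.shape[0],x:x+im.shape[1]]=im
put(r(t,195,195,100,60,4),0,0)          # 400x240
put(r(t,395,130,90,90,4),0,240)  #360x360
put(r(s,280,235,80,120,3),400,0)   #240x360
put(r(s,285,85,75,95,3),400,360-0) if False else put(r(s,285,85,70,80,3),400,360)
cv2.imwrite("pics/crop1.png",a)
E
```

```text
(no output)
```

View pics/crop1.png

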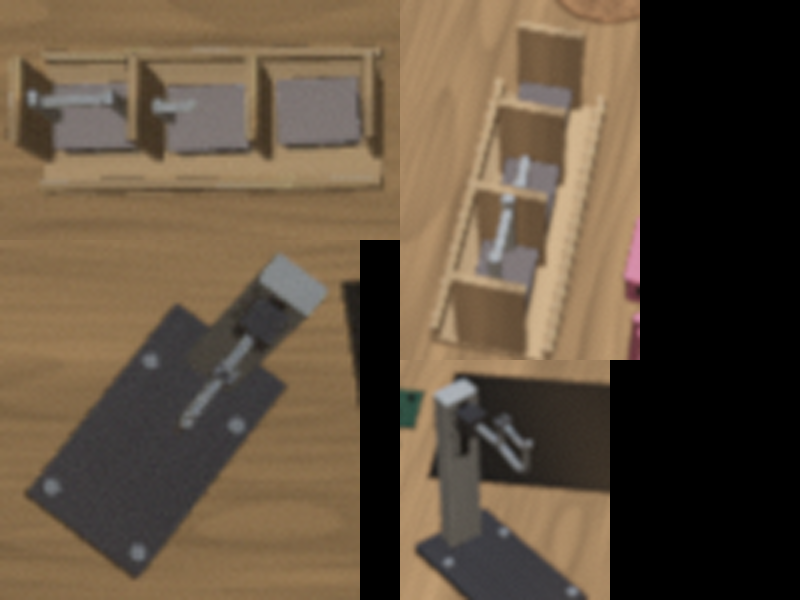

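The top-left bay holds the closed ring, with two ears at top px (203,219.5) and (222.5,219.2). The middle bay holds the one-legged open arm, and the right bay is bare. The pink ones on the bench are not meant. Next I measure.

```bash
cat > h.py <<'E'
import numpy as np,cv2
from bench import ctrl,vision
from scipy.spatial.transform import Rotation as R
def K(c):
    f=200/np.tan(np.radians(c["fovy"])/2); return f
def ray(c,u,v):
    f=K(c);M=np.array(c["cam_to_world"])
    return M[:3,3],M[:3,:3]@np.array([(u-c["cx"])/f,-(v-c["cy"])/f,-1.])
def onz(c,u,v,z):
    o,d=ray(c,u,v);return o+d*(z-o[2])/d[2]
def proj(c,p):
    f=K(c);M=np.array(c["cam_to_world"]);q=M[:3,:3].T@(np.array(p)-M[:3,3])
    return c["cx"]+f*q[0]/-q[2],c["cy"]-f*q[1]/-q[2]
def tri(obs):
    A=0;b=0
    for c,u,v in obs:
        o,d=ray(c,u,v);d=d/np.linalg.norm(d);P=np.eye(3)-np.outer(d,d);A=A+P;b=b+P@o
    return np.linalg.solve(A,b)
E
python3 - <<'E'
from h import *
np.set_printoptions(precision=4,suppress=True)
t=vision.capture("top");s=vision.capture("side")
T=lambda x,y:(195+x/4,195+y/4)
print("ears top",onz(t,*T(32,98),.152),onz(t,*T(110,97),.152))
print("ears side",onz(s,316,302.7,.152),onz(s,311.7,321,.152))
print("tri",tri([(t,*T(32,98)),(s,311.7,321)]),tri([(t,*T(110,97)),(s,316,302.7)]))
# cabin bare top corners z .06
for p in [(275,78),(358,78),(361,143),(279,148)]: print("bare",onz(t,*T(*p),.060))
for p in [(45,55),(378,50),(380,187),(43,187)]: print("lip",onz(t,*T(*p),.034))
for p in [(14,58),(132,58),(252,55),(370,52)]: print("div",onz(t,*T(*p),.138))
for im,c in ((t["image"],t),(s["image"],s)):
    hsv=cv2.cvtColor(im,cv2.COLOR_BGR2HSV)
    b,g,r=[im[...,i].astype(int) for i in range(3)]
    print(im[232,346] if c is t else im[226,350])
print("pad",[onz(t,u,v,.006) for u,v in((325,232),(368,232),(346,211),(346,254))],onz(s,350,226,.006))
H=lambda x,y:(395+x/4,130+(y-240)/4)
print("nose top",onz(t,*H(187,422),.242),"spine?",onz(t,*H(225,375),.243),"post",onz(t,*H(250,340),.23))
S=lambda x,y:(285+(x-400)/3,85+(y-360)/3)
print("side nose",onz(s,*S(529,440),.242),"seat",onz(s,*S(522,468),.196))
print("tri nose",tri([(t,*H(187,422)),(s,*S(529,440))]))
for p in [(178,305),(287,385),(137,577),(25,493)]: print("plate",onz(t,*H(*p),.014))
print("post top",[onz(t,*H(*p),.23) for p in [(278,254),(328,290),(292,318)]])
print("glue",onz(t,337,152,.11),onz(s,274,200,.11))
E
```

```text
ears top [0.4675 0.3877 0.152 ] [0.4687 0.3329 0.152 ]
ears side [0.4688 0.3428 0.152 ] [0.4671 0.3925 0.152 ]
tri [0.4683 0.3892 0.1451] [0.4709 0.3355 0.1377]
bare [0.4979 0.2266 0.06  ]
bare [0.4985 0.1643 0.06  ]
bare [0.4493 0.1611 0.06  ]
bare [0.445  0.2222 0.06  ]
lip [0.5183 0.4057 0.034 ]
lip [0.5245 0.151  0.034 ]
lip [0.4192 0.1476 0.034 ]
lip [0.4171 0.4024 0.034 ]
div [0.4983 0.4051 0.138 ]
div [0.4991 0.321  0.138 ]
div [0.502  0.2354 0.138 ]
div [0.5049 0.1512 0.138 ]
[ 68 101 134]
[ 90 123 163]
pad [array([0.4534, 0.0412, 0.006 ]), array([ 0.4545, -0.092 ,  0.006 ]), array([ 0.5199, -0.024 ,  0.006 ]), array([ 0.3859, -0.0237,  0.006 ])] [ 0.4501 -0.0178  0.006 ]
nose top [ 0.5795 -0.2682  0.242 ] spine? [ 0.6121 -0.2948  0.243 ] post [ 0.6405 -0.3164  0.23  ]
side nose [ 0.5799 -0.2659  0.242 ] seat [ 0.5892 -0.2736  0.196 ]
tri nose [ 0.5804 -0.2688  0.2395]
plate [ 0.7303 -0.3217  0.014 ]
plate [ 0.6655 -0.4057  0.014 ]
plate [ 0.5106 -0.2821  0.014 ]
plate [ 0.5764 -0.1965  0.014 ]
post top [array([ 0.7021, -0.3383,  0.23  ]), array([ 0.6766, -0.3717,  0.23  ]), array([ 0.6564, -0.346 ,  0.23  ])]
glue [0.6803 0.0087 0.11  ] [0.6816 0.0164 0.11  ]
```

```bash
cat > d.py <<'E'
# usage: d.py x y z yawdeg -> tool-frame shift (cm) and turn (deg) from the measured pose
import sys
from h import *
def delta(x,y,z,yaw):
    s=ctrl.state();Rt=R.from_quat(s["orientation"])
    d=Rt.inv().apply(np.array([x,y,z])-s["eef_pos"])*100
    a=np.radians(yaw);T=R.from_matrix(np.array([[np.cos(a),np.sin(a),0],[np.sin(a),-np.cos(a),0],[0,0,-1]]).T.T)
    w=(Rt.inv()*T).as_rotvec(degrees=True)
    xa=Rt.apply([1,0,0])
    print("t",round(s["t"],2),"pos",np.round(s["eef_pos"],4),"yaw",round(float(np.degrees(np.arctan2(xa[1],xa[0]))),2),"gap",round(float(s["finger_gap"]),3),"F",np.round(s["wrist_force"],2),"j6",round(s["joints"][5],2),"-> d",np.round(d,2),"w",np.round(w,2))
if __name__=="__main__": delta(*map(float,sys.argv[1:5]))
E
python3 d.py .468 .3605 .26 1.2
```

```text
t 0.2 pos [ 0.2215 -0.4757  0.2498] yaw -65.03 gap 1.002 F [ 0.72 -0.25 -0.08] j6 1.57 -> d [-65.4  -57.64  -0.95] w [-3.000e-02  5.000e-02 -6.623e+01]
```

```bash
python3 -m inch '[{"grip":6,"dx":-2,"dy":-2,"dz":-1,"wz":-4},{"grip":6,"dx":-5.5,"dy":-5,"dz":-1,"wz":-10},{"grip":6,"dx":-9,"dy":-8,"dz":-1,"wz":-15},{"grip":6,"dx":-12.5,"dy":-11,"dz":-1,"wz":-20},{"grip":6,"dx":-16,"dy":-14,"dz":-1,"wz":-25}]'; python3 d.py .468 .3605 .26 1.2
```

```text
t 0.2 pos [ 0.2215 -0.4757  0.2498] yaw -65.03 gap 1.002 F [ 0.72 -0.25 -0.08] j6 1.57 -> d [-65.4  -57.64  -0.95] w [-3.000e-02  5.000e-02 -6.623e+01]invalid input
```

```bash
python3 -m inch '[{"grip":6,"dx":-2,"dy":-2,"dz":-1,"wx":0,"wy":0,"wz":-4},{"grip":6,"dx":-5.5,"dy":-5,"dz":-1,"wx":0,"wy":0,"wz":-10},{"grip":6,"dx":-9,"dy":-8,"dz":-1,"wx":0,"wy":0,"wz":-15},{"grip":6,"dx":-12.5,"dy":-11,"dz":-1,"wx":0,"wy":0,"wz":-20},{"grip":6,"dx":-16,"dy":-14,"dz":-1,"wx":0,"wy":0,"wz":-25}]'; python3 d.py .468 .3605 .26 1.2
```

```text
t: 0.7
eef_pos: [0.281, -0.2701, 0.2601]
orientation: [0.94, -0.341, 0.0, -0.0]
wrist_force: [1.3, 0.5, 0.7]
finger_gap: 0.703
t 0.7 pos [ 0.281  -0.2701  0.2601] yaw -39.88 gap 0.703 F [1.34 0.53 0.74] j6 1.5 -> d [-2.608e+01 -6.039e+01  2.000e-02] w [-1.000e-02 -1.000e-02 -4.108e+01]
```

```bash
python3 -m inch '[{"grip":6,"dx":-2,"dy":-4,"dz":0,"wx":0,"wy":0,"wz":-3},{"grip":6,"dx":-4,"dy":-8.5,"dz":0,"wx":0,"wy":0,"wz":-6},{"grip":6,"dx":-6,"dy":-13,"dz":0,"wx":0,"wy":0,"wz":-9},{"grip":6,"dx":-8,"dy":-17.5,"dz":0,"wx":0,"wy":0,"wz":-12},{"grip":6,"dx":-10,"dy":-22,"dz":0,"wx":0,"wy":0,"wz":-15}]' >/dev/null; python3 d.py .468 .3605 .26 1.2
```

```text
t 1.2 pos [ 0.3458 -0.0371  0.2605] yaw -24.93 gap 0.704 F [1.8  0.1  0.09] j6 1.9 -> d [ -5.68 -41.21   0.05] w [ -0.    -0.06 -26.13]
```

```bash
python3 -m inch '[{"grip":6,"dx":-1,"dy":-4.5,"dz":0,"wx":0,"wy":0,"wz":-3},{"grip":6,"dx":-2,"dy":-9,"dz":0,"wx":0,"wy":0,"wz":-7},{"grip":6,"dx":-3,"dy":-13.5,"dz":0,"wx":0,"wy":0,"wz":-12},{"grip":6,"dx":-4,"dy":-18,"dz":0,"wx":0,"wy":0,"wz":-17},{"grip":6,"dx":-5,"dy":-22,"dz":0,"wx":0,"wy":0,"wz":-22}]' >/dev/null; python3 d.py .468 .3605 .26 1.2
```

```text
t 1.7 pos [0.3936 0.1838 0.2602] yaw -2.75 gap 0.705 F [ 0.52 -0.99 -0.49] j6 2.06 -> d [  6.58 -18.     0.03] w [-0.01 -0.02 -3.95]
```

```bash
python3 -m inch '[{"grip":6,"dx":1.5,"dy":-4,"dz":0,"wx":0,"wy":0,"wz":-1},{"grip":6,"dx":3,"dy":-8,"dz":0,"wx":0,"wy":0,"wz":-2},{"grip":6,"dx":4.5,"dy":-12,"dz":0,"wx":0,"wy":0,"wz":-3},{"grip":6,"dx":6,"dy":-16,"dz":0,"wx":0,"wy":0,"wz":-4},{"grip":6,"dx":6.6,"dy":-18,"dz":0,"wx":0,"wy":0,"wz":-4}]' >/dev/null; python3 - <<'E'
from h import *
c=vision.capture("wrist");s=vision.capture("side");t=vision.capture("top")
im=c["image"]
for d in ((0.468,.3605,.134),(0.468,.3335,.152),(.468,.3875,.152)):
    print([round(float(x),1) for x in proj(c,d)])
print(ctrl.state()["eef_pos"])
a=np.zeros((600,800,3),np.uint8);a[:400,:640]=im
r=lambda im,x,y,w,h,k:cv2.resize(im[y:y+h,x:x+w],None,fx=k,fy=k,interpolation=cv2.INTER_CUBIC)
a[400:600,0:320]=r(s["image"],280,240,80,50*1,4); a[400:600,320:640]=r(t["image"],180,190,80,50,4)
cv2.imwrite("pics/w1.png",a)
E
```

```text
[319.0, 196.0]
[318.5, 231.9]
[319.5, 171.6]
[0.46911972 0.35869328 0.25905282]
```

View pics/w1.png

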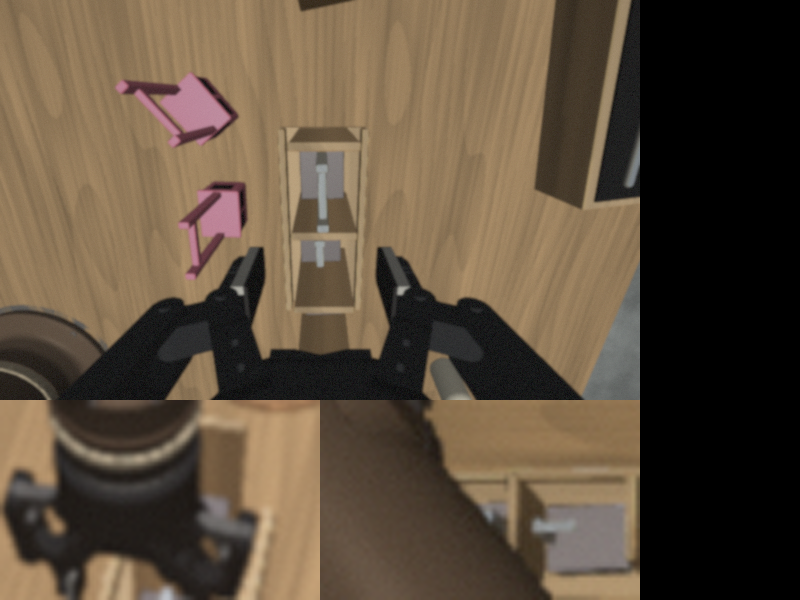

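Wrist view: the rack is between the fingers, the ring's ears are at about (322,166) and (323,227), the open arm is at (320,252), and the pink decoys are at left. This matches the predictions to within about 3 mm.

```bash
python3 - <<'E'
from h import *
c=vision.capture("wrist");im=c["image"]
for p in((322,166),(323,227)): print(onz(c,*p,.152))
cv2.imwrite("pics/w2.png",cv2.resize(im[120:250,270:380],None,fx=5,fy=4.6,interpolation=cv2.INTER_CUBIC))
E
python3 d.py .470 .361 .148 1.2
```

```text
[0.46910574 0.39014073 0.152     ]
[0.47098786 0.3361562  0.152     ]
t 2.4 pos [0.4689 0.3578 0.2596] yaw 1.01 gap 0.699 F [-0.38  0.18 -0.84] j6 2.21 -> d [ 0.13 -0.33 11.16] w [ 0.07  0.07 -0.19]
```

View pics/w2.png

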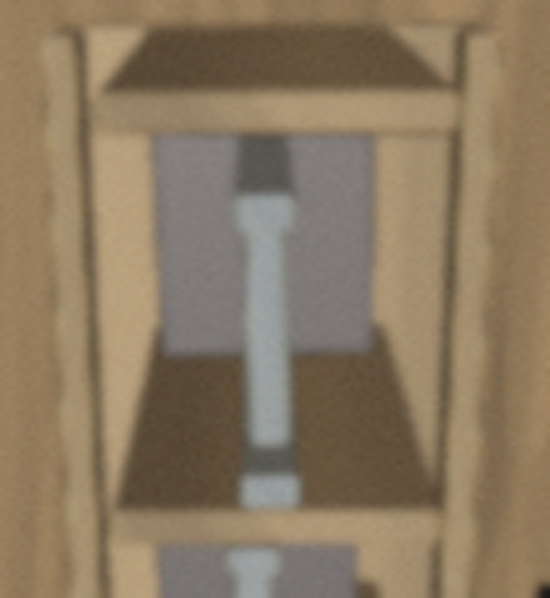

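The crop confirms the closed ring with two end caps and the bar between them, centred at about (323.5,196), so ring_bar is near (0.4705, 0.362). I go down on it.

```bash
python3 -m inch '[{"grip":5,"dx":0.1,"dy":-0.2,"dz":2.5,"wx":0,"wy":0,"wz":0},{"grip":5,"dx":0.1,"dy":-0.4,"dz":5,"wx":0,"wy":0,"wz":0},{"grip":5,"dx":0.15,"dy":-0.4,"dz":7.5,"wx":0,"wy":0,"wz":0},{"grip":5,"dx":0.15,"dy":-0.4,"dz":10,"wx":0,"wy":0,"wz":0},{"grip":5,"dx":0.15,"dy":-0.4,"dz":11.2,"wx":0,"wy":0,"wz":0}]' ; python3 d.py .4705 .362 .134 1.2
```

```text
t: 2.9
eef_pos: [0.4694, 0.3599, 0.1466]
orientation: [1.0, 0.008, -0.001, 0.001]
wrist_force: [-0.4, 0.5, 0.0]
finger_gap: 0.587
t 2.9 pos [0.4694 0.3599 0.1466] yaw 0.91 gap 0.587 F [-0.45  0.48  0.03] j6 2.21 -> d [ 0.11 -0.21  1.26] w [ 0.1   0.12 -0.29]
```

```bash
python3 -m inch '[{"grip":5,"dx":0.1,"dy":-0.2,"dz":0.7,"wx":0,"wy":0,"wz":0},{"grip":5,"dx":0.1,"dy":-0.2,"dz":1.3,"wx":0,"wy":0,"wz":0},{"grip":3,"dx":0.1,"dy":-0.2,"dz":1.3,"wx":0,"wy":0,"wz":0},{"grip":1.5,"dx":0.1,"dy":-0.2,"dz":1.3,"wx":0,"wy":0,"wz":0},{"grip":0.2,"dx":0.1,"dy":-0.2,"dz":1.3,"wx":0,"wy":0,"wz":0}]' ;python3 -m inch '[{"grip":0.2,"dx":0,"dy":0,"dz":0,"wx":0,"wy":0,"wz":0},{"grip":0.2,"dx":0,"dy":0,"dz":0,"wx":0,"wy":0,"wz":0},{"grip":0.2,"dx":0,"dy":0,"dz":0,"wx":0,"wy":0,"wz":0},{"grip":0.2,"dx":0,"dy":0,"dz":0,"wx":0,"wy":0,"wz":0},{"grip":0.2,"dx":0,"dy":0,"dz":0,"wx":0,"wy":0,"wz":0}]' ; python3 d.py .4705 .362 .134 1.2
```

```text
t: 3.4
eef_pos: [0.4719, 0.3641, 0.1362]
orientation: [1.0, 0.009, 0.001, -0.0]
wrist_force: [1.8, -0.9, 2.6]
finger_gap: 0.078
t: 3.9
eef_pos: [0.4718, 0.3642, 0.1363]
orientation: [1.0, 0.009, 0.001, -0.001]
wrist_force: [-1.0, 0.8, 5.6]
finger_gap: 0.065
t 3.9 pos [0.4718 0.3642 0.1363] yaw 0.98 gap 0.065 F [-0.99  0.82  5.56] j6 2.21 -> d [-0.13  0.22  0.23] w [-0.07 -0.07 -0.22]
```

```bash
python3 -m inch '[{"grip":0.2,"dx":0,"dy":0,"dz":-1,"wx":0,"wy":0,"wz":0},{"grip":0.2,"dx":0,"dy":0,"dz":-2.5,"wx":0,"wy":0,"wz":0},{"grip":0.2,"dx":0,"dy":0,"dz":-4,"wx":0,"wy":0,"wz":0},{"grip":0.2,"dx":0,"dy":0,"dz":-5.5,"wx":0,"wy":0,"wz":0},{"grip":0.2,"dx":0,"dy":0,"dz":-7,"wx":0,"wy":0,"wz":0}]' ;python3 -m inch '[{"grip":0.2,"dx":0,"dy":0,"dz":-2,"wx":0,"wy":0,"wz":0},{"grip":0.2,"dx":0,"dy":0,"dz":-4,"wx":0,"wy":0,"wz":0},{"grip":0.2,"dx":0,"dy":0,"dz":-6,"wx":0,"wy":0,"wz":0},{"grip":0.2,"dx":0,"dy":0,"dz":-8,"wx":0,"wy":0,"wz":0},{"grip":0.2,"dx":0,"dy":0,"dz":-9.5,"wx":0,"wy":0,"wz":0}]' ; python3 d.py .452 -.023 .30 -38.8
python3 - <<'E'
from h import *
s=vision.capture("side");t=vision.capture("top");w=vision.capture("wrist")
a=np.zeros((600,800,3),np.uint8)
r=lambda im,x,y,w,h,k:cv2.resize(im[y:y+h,x:x+w],None,fx=k,fy=k,interpolation=cv2.INTER_CUBIC)
a[:300,:400]=r(s["image"],260,210,133,100,3)[:300,:400-1+1] if False else cv2.resize(s["image"][210:360,260:460],(400,300))
a[300:,:400]=cv2.resize(t["image"][160:310,150:350],(400,300)); a[:300,400:]=cv2.resize(w["image"][80:380,120:520],(400,300))
cv2.imwrite("pics/l1.png",a)
E
```

```text
t: 4.4
eef_pos: [0.4713, 0.3634, 0.2056]
orientation: [1.0, 0.008, -0.0, 0.001]
wrist_force: [-0.6, 0.2, -1.7]
finger_gap: 0.065
t: 4.9
eef_pos: [0.4715, 0.3636, 0.3015]
orientation: [1.0, 0.008, 0.0, 0.0]
wrist_force: [0.1, -0.5, -2.4]
finger_gap: 0.065
t 4.9 pos [0.4715 0.3636 0.3015] yaw 0.96 gap 0.065 F [ 0.05 -0.51 -2.44] j6 2.21 -> d [-2.6  38.62  0.16] w [ 2.000e-02 -1.000e-02  3.976e+01]
```

View pics/l1.png

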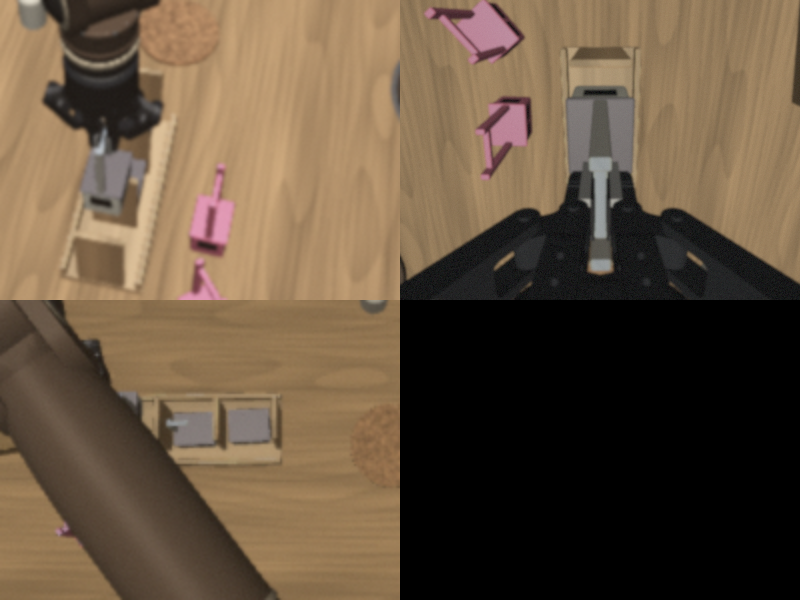

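The gondola is lifted clear and upright, gripped by its bar (wrist crop about (600,195)). The other two cabins are still in their bays. Next it goes to the pad.

```bash
python3 -m inch '[{"grip":0.2,"dx":0,"dy":2,"dz":0,"wx":0,"wy":0,"wz":2},{"grip":0.2,"dx":-0.5,"dy":5.5,"dz":0,"wx":0,"wy":0,"wz":6},{"grip":0.2,"dx":-0.8,"dy":9,"dz":0,"wx":0,"wy":0,"wz":10},{"grip":0.2,"dx":-1,"dy":13,"dz":0,"wx":0,"wy":0,"wz":15},{"grip":0.2,"dx":-1.3,"dy":17,"dz":0,"wx":0,"wy":0,"wz":20}]' >/dev/null; python3 d.py .452 -.023 .30 -38.8
```

```text
t 5.55 pos [0.4606 0.1921 0.2987] yaw -19.19 gap 0.068 F [-0.27  0.02 -2.28] j6 2.3 -> d [ 6.26 20.6  -0.11] w [ 0.12  0.07 19.61]
```

```bash
python3 -m inch '[{"grip":0.2,"dx":1.3,"dy":4.2,"dz":0,"wx":0,"wy":0,"wz":4},{"grip":0.2,"dx":2.6,"dy":8.6,"dz":0,"wx":0,"wy":0,"wz":8.5},{"grip":0.2,"dx":3.9,"dy":13,"dz":0,"wx":0,"wy":0,"wz":13},{"grip":0.2,"dx":5.2,"dy":17.2,"dz":0,"wx":0,"wy":0,"wz":17},{"grip":0.2,"dx":6.2,"dy":20.5,"dz":0,"wx":0,"wy":0,"wz":19.6}]' >/dev/null; python3 d.py .452 -.023 .15 -38.8
```

```text
t 6.05 pos [ 0.4521 -0.0226  0.299 ] yaw -38.83 gap 0.062 F [ 0.69 -0.67 -3.13] j6 2.2 -> d [4.00e-02 1.00e-02 1.49e+01] w [ 0.09  0.07 -0.03]
```

```bash
python3 -m inch '[{"grip":0.2,"dx":0,"dy":0,"dz":3,"wx":0,"wy":0,"wz":0},{"grip":0.2,"dx":0,"dy":0,"dz":6,"wx":0,"wy":0,"wz":0},{"grip":0.2,"dx":0,"dy":0,"dz":9.5,"wx":0,"wy":0,"wz":0},{"grip":0.2,"dx":0,"dy":0,"dz":13,"wx":0,"wy":0,"wz":0},{"grip":0.2,"dx":0,"dy":0,"dz":15.5,"wx":0,"wy":0,"wz":0}]' >/dev/null
python3 -m inch '[{"grip":0.2,"dx":0,"dy":0,"dz":0.3,"wx":0,"wy":0,"wz":0},{"grip":0.2,"dx":0,"dy":0,"dz":0.6,"wx":0,"wy":0,"wz":0},{"grip":0.2,"dx":0,"dy":0,"dz":0.8,"wx":0,"wy":0,"wz":0},{"grip":0.2,"dx":0,"dy":0,"dz":1.0,"wx":0,"wy":0,"wz":0},{"grip":0.2,"dx":0,"dy":0,"dz":1.1,"wx":0,"wy":0,"wz":0}]'; python3 d.py .452 -.023 .132 -38.8
```

```text
t: 7.05
eef_pos: [0.4538, -0.0204, 0.1351]
orientation: [0.944, -0.331, 0.001, -0.0]
wrist_force: [-0.6, 0.7, -2.5]
finger_gap: 0.06
t 7.05 pos [ 0.4538 -0.0204  0.1351] yaw -38.63 gap 0.06 F [-0.65  0.68 -2.5 ] j6 2.2 -> d [0.02 0.31 0.31] w [-0.05 -0.08  0.17]
```

```bash
python3 -m inch '[{"grip":0.2,"dx":0,"dy":0,"dz":0.1,"wx":0,"wy":0,"wz":0},{"grip":0.2,"dx":0,"dy":0,"dz":0.2,"wx":0,"wy":0,"wz":0},{"grip":0.2,"dx":0,"dy":0,"dz":0.3,"wx":0,"wy":0,"wz":0},{"grip":0.2,"dx":0,"dy":0,"dz":0.3,"wx":0,"wy":0,"wz":0},{"grip":0.2,"dx":0,"dy":0,"dz":0.3,"wx":0,"wy":0,"wz":0}]'
```

```text
t: 7.55
eef_pos: [0.4536, -0.0205, 0.1323]
orientation: [0.944, -0.331, 0.001, -0.0]
wrist_force: [-1.5, 0.0, 5.6]
finger_gap: 0.066
```

```bash
python3 -m inch '[{"grip":1.0,"dx":0,"dy":0,"dz":0,"wx":0,"wy":0,"wz":0},{"grip":2,"dx":0,"dy":0,"dz":0,"wx":0,"wy":0,"wz":0},{"grip":3,"dx":0,"dy":0,"dz":0,"wx":0,"wy":0,"wz":0},{"grip":4,"dx":0,"dy":0,"dz":0,"wx":0,"wy":0,"wz":0},{"grip":5,"dx":0,"dy":0,"dz":0,"wx":0,"wy":0,"wz":0}]'
python3 -m inch '[{"grip":5,"dx":0,"dy":0,"dz":-1,"wx":0,"wy":0,"wz":0},{"grip":5,"dx":0,"dy":0,"dz":-3,"wx":0,"wy":0,"wz":0},{"grip":5,"dx":0,"dy":0,"dz":-6,"wx":0,"wy":0,"wz":0},{"grip":5,"dx":0,"dy":0,"dz":-9,"wx":0,"wy":0,"wz":0},{"grip":5,"dx":0,"dy":0,"dz":-12,"wx":0,"wy":0,"wz":0}]'
python3 d.py .452 -.023 .26 51.2
python3 - <<'E'
from h import *
s=vision.capture("side");t=vision.capture("top");w=vision.capture("wrist")
a=np.zeros((600,800,3),np.uint8)
a[:300,:400]=cv2.resize(s["image"][160:260,280:413],(400,300),interpolation=2)
a[300:,:400]=cv2.resize(t["image"][180:280,280:413],(400,300),interpolation=2); a[:400,400:]=cv2.resize(w["image"][60:360,170:470],(400,400))
a[400:600,400:]=cv2.resize(w["image"][150:300,220:420],(400,200)) if 0 else 0
cv2.imwrite("pics/p1.png",a)
E
```

```text
t: 8.05
eef_pos: [0.4531, -0.0204, 0.1312]
orientation: [0.944, -0.331, -0.0, 0.0]
wrist_force: [-0.6, 0.4, 0.3]
finger_gap: 0.589
t: 8.55
eef_pos: [0.453, -0.0204, 0.2532]
orientation: [0.944, -0.331, 0.0, -0.0]
wrist_force: [0.4, 0.1, -0.1]
finger_gap: 0.584
t 8.55 pos [ 0.453  -0.0204  0.2532] yaw -38.63 gap 0.584 F [ 0.37  0.11 -0.09] j6 2.2 -> d [ 0.08  0.26 -0.68] w [ 1.000e-02 -3.000e-02 -8.983e+01]
```

View pics/p1.png

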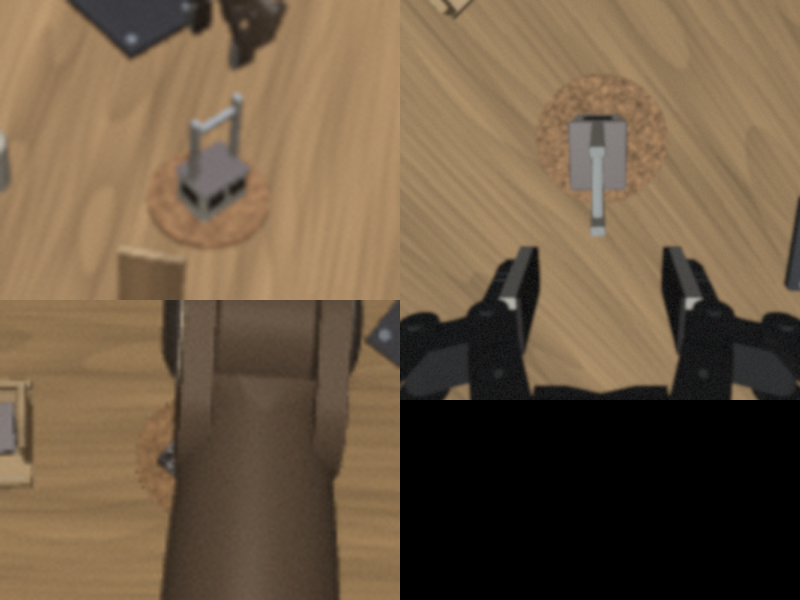

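The gondola stands upright on the pad, let go. The ear caps are at wrist px (318,174) and (318.5,233), and at side px (345,201) and (359,192).

```bash
python3 - <<'E'
from h import *
c=vision.capture("wrist");s=vision.capture("side")
A=onz(c,317.8,174,.148);B=onz(c,318.5,233.2,.148);print(A,B,(A+B)/2,np.degrees(np.arctan2(*(A-B)[[1,0]])),np.linalg.norm(A-B))
A=onz(s,344.7,201,.148);B=onz(s,359.3,192,.148);print(A,B,(A+B)/2)
E
```

```text
[4.68118713e-01 4.53258229e-04 1.48000000e-01] [ 0.43535339 -0.04115369  0.148     ] [ 0.45173605 -0.02035022  0.148     ] 51.779694638940164 0.05295946562954114
[0.46742163 0.00290769 0.148     ] [ 0.43257214 -0.04094929  0.148     ] [ 0.44999689 -0.0190208   0.148     ]
```

```bash
python3 -m inch '[{"grip":8.5,"dx":0,"dy":0,"dz":0,"wx":0,"wy":0,"wz":-8},{"grip":8.5,"dx":0,"dy":0,"dz":0,"wx":0,"wy":0,"wz":-16},{"grip":8.5,"dx":0,"dy":0,"dz":0,"wx":0,"wy":0,"wz":-24},{"grip":8.5,"dx":0,"dy":0,"dz":0,"wx":0,"wy":0,"wz":-32},{"grip":8.5,"dx":0,"dy":0,"dz":0,"wx":0,"wy":0,"wz":-40}]' >/dev/null;python3 -m inch '[{"grip":8.5,"dx":0,"dy":0,"dz":0,"wx":0,"wy":0,"wz":-8},{"grip":8.5,"dx":0,"dy":0,"dz":0,"wx":0,"wy":0,"wz":-16},{"grip":8.5,"dx":0,"dy":0,"dz":0,"wx":0,"wy":0,"wz":-24},{"grip":8.5,"dx":0,"dy":0,"dz":0,"wx":0,"wy":0,"wz":-32},{"grip":8.5,"dx":0,"dy":0,"dz":0,"wx":0,"wy":0,"wz":-40}]' >/dev/null;python3 -m inch '[{"grip":8.5,"dx":0,"dy":0,"dz":0,"wx":0,"wy":0,"wz":-5},{"grip":8.5,"dx":0,"dy":0,"dz":0,"wx":0,"wy":0,"wz":-10},{"grip":8.5,"dx":0,"dy":0,"dz":0,"wx":0,"wy":0,"wz":-10},{"grip":8.5,"dx":0,"dy":0,"dz":0,"wx":0,"wy":0,"wz":-10},{"grip":8.5,"dx":0,"dy":0,"dz":0,"wx":0,"wy":0,"wz":-10}]' >/dev/null;  python3 d.py .4515 -.02 .131 51.4
python3 - <<'E'
from h import *
c=vision.capture("wrist")
cv2.imwrite("pics/p2.png",c["image"][60:360,120:520])
for p in [(.4515+.0168*k,-.02+.021*k,.148) for k in (1,-1)]: print(proj(c,p))
E
```

```text
t 10.3 pos [ 0.4529 -0.0204  0.2508] yaw 51.29 gap 0.996 F [-0.48  0.1  -0.4 ] j6 0.63 -> d [-0.05 -0.13 11.98] w [-0.04  0.03 -0.11]
(np.float64(352.4480550643567), np.float64(203.49292996660802))
(np.float64(287.4921071894614), np.float64(203.64334400784102))
```

View pics/p2.png

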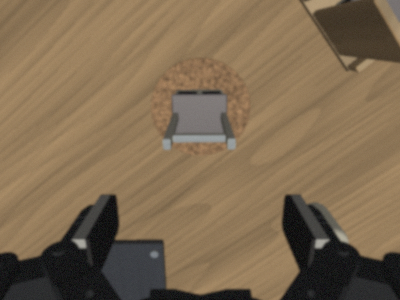

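The ring is centred and square between the open fingers, with caps at (288,203) and (351,203) as predicted. I go down and take it by the sides.

```bash
python3 -m inch '[{"grip":8.5,"dx":0,"dy":-0.1,"dz":3,"wx":0,"wy":0,"wz":0},{"grip":8.5,"dx":0,"dy":-0.1,"dz":6,"wx":0,"wy":0,"wz":0},{"grip":8.5,"dx":0,"dy":-0.1,"dz":9,"wx":0,"wy":0,"wz":0},{"grip":8.5,"dx":0,"dy":-0.1,"dz":11,"wx":0,"wy":0,"wz":0},{"grip":8.5,"dx":0,"dy":-0.1,"dz":12,"wx":0,"wy":0,"wz":0}]';python3 -m inch '[{"grip":7.5,"dx":0,"dy":0,"dz":0,"wx":0,"wy":0,"wz":0},{"grip":6.8,"dx":0,"dy":0,"dz":0,"wx":0,"wy":0,"wz":0},{"grip":6.2,"dx":0,"dy":0,"dz":0,"wx":0,"wy":0,"wz":0},{"grip":5,"dx":0,"dy":0,"dz":0,"wx":0,"wy":0,"wz":0},{"grip":5,"dx":0,"dy":0,"dz":0,"wx":0,"wy":0,"wz":0}]'; python3 d.py .4515 -.02 .131 51.4
```

```text
t: 10.85
eef_pos: [0.4513, -0.0197, 0.1294]
orientation: [0.901, 0.433, -0.001, -0.001]
wrist_force: [0.8, 0.3, 0.8]
finger_gap: 0.997
t: 11.35
eef_pos: [0.4531, -0.0201, 0.133]
orientation: [0.901, 0.433, 0.001, 0.001]
wrist_force: [-1.8, -1.4, 4.6]
finger_gap: 0.703
t 11.35 pos [ 0.4531 -0.0201  0.133 ] yaw 51.35 gap 0.703 F [-1.84 -1.41  4.61] j6 0.63 -> d [-0.09 -0.13  0.2 ] w [ 0.14 -0.04 -0.05]
```

```bash
python3 -m inch '[{"grip":5,"dx":0,"dy":0,"dz":-1,"wx":0,"wy":0,"wz":0},{"grip":5,"dx":0,"dy":0,"dz":-4,"wx":0,"wy":0,"wz":0},{"grip":5,"dx":0,"dy":0,"dz":-7,"wx":0,"wy":0,"wz":0},{"grip":5,"dx":0,"dy":0,"dz":-10,"wx":0,"wy":0,"wz":0},{"grip":5,"dx":0,"dy":0,"dz":-12.7,"wx":0,"wy":0,"wz":0}]'; python3 d.py .520 -.2206 .258 51.3
```

```text
t: 11.85
eef_pos: [0.4524, -0.0197, 0.2606]
orientation: [0.901, 0.433, 0.001, 0.0]
wrist_force: [-0.3, -0.8, -3.6]
finger_gap: 0.7
t 11.85 pos [ 0.4524 -0.0197  0.2606] yaw 51.37 gap 0.7 F [-0.31 -0.79 -3.62] j6 0.63 -> d [-11.47  17.83   0.26] w [ 0.05 -0.05  0.07]
```

```bash
python3 -m inch '[{"grip":5,"dx":-1.5,"dy":2.5,"dz":0,"wx":0,"wy":0,"wz":0},{"grip":5,"dx":-4,"dy":6.5,"dz":0,"wx":0,"wy":0,"wz":0},{"grip":5,"dx":-7,"dy":11,"dz":0,"wx":0,"wy":0,"wz":0},{"grip":5,"dx":-10,"dy":15.5,"dz":0,"wx":0,"wy":0,"wz":0},{"grip":5,"dx":-11.5,"dy":17.8,"dz":0.1,"wx":0,"wy":0,"wz":0}]'; python3 d.py .520 -.2206 .258 51.3
python3 - <<'E'
from h import *
c=vision.capture("wrist");s=vision.capture("side");t=vision.capture("top")
a=np.zeros((600,800,3),np.uint8)
a[:250,:400]=cv2.resize(c["image"],(400,250),interpolation=3)
a[:250,400:]=cv2.resize(s["image"][80:180,270:430],(400,250),interpolation=2)
a[250:600,:400]=cv2.resize(t["image"][115:220,390:510],(400,350),interpolation=2)
a[250:600,400:]=cv2.resize(c["image"][150:290,240:400],(400,350),interpolation=2)
cv2.imwrite("pics/k1.png",a)
seat=np.array([.5905,-.277,.2]);hx=np.array([.779,-.627,0])
for n,k in(("w",c),("s",s),("t",t)):
    print(n,[np.round(proj(k,q),1).tolist() for q in (seat-.014*hx+[0,0,.042],seat-[0,0,.004],seat+.034*hx+[0,0,.043])])
E
```

```text
t: 12.35
eef_pos: [0.5202, -0.2235, 0.2578]
orientation: [0.902, 0.433, 0.0, 0.0]
wrist_force: [0.5, 1.0, -2.3]
finger_gap: 0.701
t 12.35 pos [ 0.5202 -0.2235  0.2578] yaw 51.29 gap 0.701 F [ 0.48  1.04 -2.34] j6 0.27 -> d [ 0.21 -0.2  -0.02] w [ 0.05 -0.   -0.01]
w [[324.5, 363.9], [323.6, 327.0], [324.1, 418.8]]
s [[328.3, 111.2], [325.5, 120.3], [319.0, 103.3]]
t [[441.8, 175.5], [440.8, 175.5], [452.5, 162.0]]
```

View pics/k1.png

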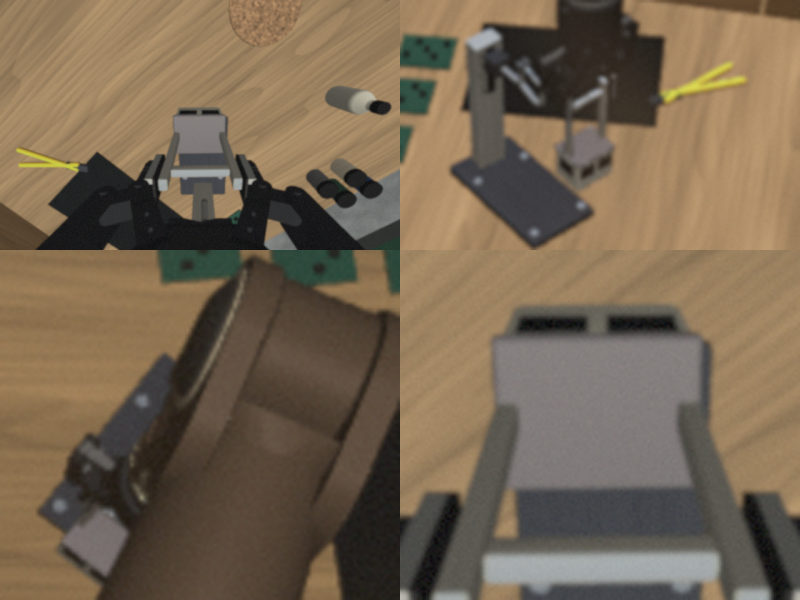

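Side crop: the gondola is upright beside the hook, the nose and seat are at side px (328,112) and (326,121) as predicted, and the bar is at about (345,120). I now thread it over the nose, watching the force.

```bash
python3 -m inch '[{"grip":5,"dx":0.2,"dy":1,"dz":0,"wx":0,"wy":0,"wz":0},{"grip":5,"dx":0.2,"dy":2.5,"dz":0,"wx":0,"wy":0,"wz":0},{"grip":5,"dx":0.2,"dy":4,"dz":0,"wx":0,"wy":0,"wz":0},{"grip":5,"dx":0.2,"dy":5.5,"dz":0,"wx":0,"wy":0,"wz":0},{"grip":5,"dx":0.2,"dy":6.5,"dz":0,"wx":0,"wy":0,"wz":0}]'; python3 -m inch '[{"grip":5,"dx":0,"dy":0.5,"dz":0,"wx":0,"wy":0,"wz":0},{"grip":5,"dx":0,"dy":1,"dz":0,"wx":0,"wy":0,"wz":0},{"grip":5,"dx":0,"dy":1.5,"dz":0,"wx":0,"wy":0,"wz":0},{"grip":5,"dx":0,"dy":2,"dz":0,"wx":0,"wy":0,"wz":0},{"grip":5,"dx":0,"dy":2.5,"dz":0,"wx":0,"wy":0,"wz":0}]'
python3 d.py .592 -.2783 .258 51.2
python3 - <<'E'
from h import *
c=vision.capture("wrist");s=vision.capture("side");t=vision.capture("top")
a=np.zeros((600,800,3),np.uint8)
a[:600,:600]=cv2.resize(np.mean([vision.capture("side")["image"].astype(float) for _ in range(4)],0)[85:145,300:360].astype(np.uint8),(600,600),interpolation=2)
a[:300,600:]=cv2.resize(c["image"][240:390,270:370],(200,300),interpolation=2)
a[300:600,600:]=cv2.resize(t["image"][140:200,420:460],(200,300),interpolation=2)
cv2.imwrite("pics/k2.png",a)
E
```

```text
t: 13.0
eef_pos: [0.5728, -0.259, 0.2577]
orientation: [0.901, 0.434, 0.0, 0.0]
wrist_force: [0.7, 0.1, -2.4]
finger_gap: 0.706
t: 13.5
eef_pos: [0.5914, -0.2755, 0.2575]
orientation: [0.901, 0.433, 0.0, 0.0]
wrist_force: [0.5, -0.1, -3.1]
finger_gap: 0.701
t 13.5 pos [ 0.5914 -0.2755  0.2575] yaw 51.37 gap 0.701 F [ 0.45 -0.11 -3.05] j6 0.24 -> d [-0.18  0.23 -0.05] w [ 0.01 -0.    0.17]
```

View pics/k2.png

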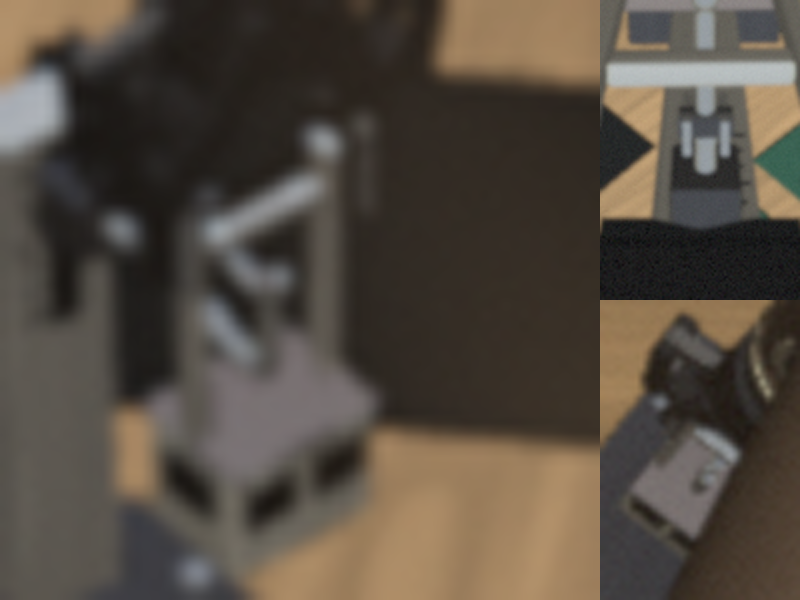

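```bash
python3 - <<'E'
from h import *
c=vision.capture("wrist");s=vision.capture("side")
e=ctrl.state()["eef_pos"]
seat=np.array([.5905,-.277,.2]);hx=np.array([.779,-.627,0]);hy=np.array([.627,.779,0])
P=lambda x,y,z:seat+hx*x+hy*y+[0,0,z]
for n,p in dict(nose=P(-.014,0,.042),noselow=P(-.010,0,.02),seat=P(0,0,0),gatefree=P(-.003,0,.03),hinge=P(.028,0,.038),spinetop=P(.034,0,.043),postface=P(.102,0,.03),bar_up=np.array(e)-hx*.0035+[0,0,.004],bar_dn=np.array(e)+hx*.0035+[0,0,.004],bartop=np.array(e)+[0,0,.004]).items():
    w=proj(c,p);q=proj(s,p);print(n,"crop w",np.round([600+(w[0]-270)*2,(w[1]-240)*2],0),"crop s",np.round([(q[0]-300)*10,(q[1]-85)*10],0))
E
```

```text
nose crop w [696.  -2.] crop s [283. 262.]
noselow crop w [696. -23.] crop s [275. 310.]
seat crop w [697. -21.] crop s [255. 343.]
gatefree crop w [696.  13.] crop s [261. 274.]
hinge crop w [696. 120.] crop s [201. 205.]
spinetop crop w [696. 149.] crop s [190. 183.]
postface crop w [696. 281.] crop s [ 65. 112.]
bar_up crop w [702.  73.] crop s [259. 199.]
bar_dn crop w [702.  98.] crop s [245. 188.]
bartop crop w [702.  86.] crop s [252. 194.]
```

The bar sits above the mouth with the nose inside the ring. Against the projections it is about 2 mm short towards the nose, so I add 4 mm along +x, then lower in small steps watching the force.

```bash
python3 -m inch '[{"grip":5,"dx":0,"dy":0.2,"dz":0,"wx":0,"wy":0,"wz":0},{"grip":5,"dx":0,"dy":0.4,"dz":0.3,"wx":0,"wy":0,"wz":0},{"grip":5,"dx":0,"dy":0.4,"dz":0.7,"wx":0,"wy":0,"wz":0},{"grip":5,"dx":0,"dy":0.4,"dz":1.1,"wx":0,"wy":0,"wz":0},{"grip":5,"dx":0,"dy":0.4,"dz":1.4,"wx":0,"wy":0,"wz":0}]';  for i in 1; do python3 -m inch '[{"grip":5,"dx":0,"dy":0,"dz":0.2,"wx":0,"wy":0,"wz":0},{"grip":5,"dx":0,"dy":0,"dz":0.4,"wx":0,"wy":0,"wz":0},{"grip":5,"dx":0,"dy":0,"dz":0.6,"wx":0,"wy":0,"wz":0},{"grip":5,"dx":0,"dy":0,"dz":0.8,"wx":0,"wy":0,"wz":0},{"grip":5,"dx":0,"dy":0,"dz":1,"wx":0,"wy":0,"wz":0}]'; done;python3 d.py .592 -.2783 .2 51.2
```

```text
t: 14.45
eef_pos: [0.5942, -0.2778, 0.2425]
orientation: [0.901, 0.433, -0.0, -0.0]
wrist_force: [-0.5, -0.4, -3.5]
finger_gap: 0.696
t: 14.95
eef_pos: [0.5944, -0.2779, 0.2336]
orientation: [0.901, 0.433, 0.0, 0.0]
wrist_force: [-0.8, 0.2, 1.5]
finger_gap: 0.698
t 14.95 pos [ 0.5944 -0.2779  0.2336] yaw 51.37 gap 0.698 F [-0.83  0.23  1.46] j6 0.24 -> d [-0.18 -0.16  3.36] w [ 0.04 -0.01  0.17]
```

Contact, with a push of about 4.5 N. I continue in 8 mm steps.

```bash
python3 -m inch '[{"grip":5,"dx":0,"dy":0,"dz":0.2,"wx":0,"wy":0,"wz":0},{"grip":5,"dx":0,"dy":0,"dz":0.3,"wx":0,"wy":0,"wz":0},{"grip":5,"dx":0,"dy":0,"dz":0.5,"wx":0,"wy":0,"wz":0},{"grip":5,"dx":0,"dy":0,"dz":0.7,"wx":0,"wy":0,"wz":0},{"grip":5,"dx":0,"dy":0,"dz":0.8,"wx":0,"wy":0,"wz":0}]';python3 d.py .592 -.2783 .2 51.2
```

```text
t: 15.45
eef_pos: [0.5945, -0.278, 0.2255]
orientation: [0.901, 0.433, 0.0, 0.0]
wrist_force: [0.2, 0.4, 3.2]
finger_gap: 0.702
t 15.45 pos [ 0.5945 -0.278   0.2255] yaw 51.37 gap 0.702 F [0.24 0.36 3.24] j6 0.24 -> d [-0.18 -0.18  2.55] w [ 0.04 -0.01  0.17]
```

```bash
python3 -m inch '[{"grip":5,"dx":0,"dy":0,"dz":0.2,"wx":0,"wy":0,"wz":0},{"grip":5,"dx":0,"dy":0,"dz":0.3,"wx":0,"wy":0,"wz":0},{"grip":5,"dx":0,"dy":0,"dz":0.5,"wx":0,"wy":0,"wz":0},{"grip":5,"dx":0,"dy":0,"dz":0.7,"wx":0,"wy":0,"wz":0},{"grip":5,"dx":0,"dy":0,"dz":0.8,"wx":0,"wy":0,"wz":0}]';python3 d.py .592 -.2783 .2 51.2
```

```text
t: 15.95
eef_pos: [0.5947, -0.2781, 0.2174]
orientation: [0.901, 0.433, 0.0, 0.0]
wrist_force: [0.4, -1.3, 6.1]
finger_gap: 0.701
t 15.95 pos [ 0.5947 -0.2781  0.2174] yaw 51.37 gap 0.701 F [ 0.44 -1.27  6.06] j6 0.24 -> d [-0.19 -0.2   1.74] w [ 0.07 -0.02  0.17]
```

```bash
python3 -m inch '[{"grip":5,"dx":0,"dy":0,"dz":0.2,"wx":0,"wy":0,"wz":0},{"grip":5,"dx":0,"dy":0,"dz":0.3,"wx":0,"wy":0,"wz":0},{"grip":5,"dx":0,"dy":0,"dz":0.5,"wx":0,"wy":0,"wz":0},{"grip":5,"dx":0,"dy":0,"dz":0.7,"wx":0,"wy":0,"wz":0},{"grip":5,"dx":0,"dy":0,"dz":0.8,"wx":0,"wy":0,"wz":0}]';python3 d.py .592 -.2783 .2 51.2
```

```text
t: 16.45
eef_pos: [0.5945, -0.2778, 0.2095]
orientation: [0.901, 0.433, 0.0, 0.0]
wrist_force: [-0.2, 0.4, 6.2]
finger_gap: 0.698
t 16.45 pos [ 0.5945 -0.2778  0.2095] yaw 51.37 gap 0.698 F [-0.24  0.37  6.23] j6 0.24 -> d [-0.2  -0.16  0.95] w [ 0.03 -0.03  0.17]
```

```bash
python3 -m inch '[{"grip":5,"dx":0,"dy":0,"dz":0.1,"wx":0,"wy":0,"wz":0},{"grip":5,"dx":0,"dy":0,"dz":0.2,"wx":0,"wy":0,"wz":0},{"grip":5,"dx":0,"dy":0,"dz":0.3,"wx":0,"wy":0,"wz":0},{"grip":5,"dx":0,"dy":0,"dz":0.4,"wx":0,"wy":0,"wz":0},{"grip":5,"dx":0,"dy":0,"dz":0.6,"wx":0,"wy":0,"wz":0}]';python3 d.py .592 -.2783 .2 51.2
```

```text
t: 16.95
eef_pos: [0.5943, -0.2776, 0.2037]
orientation: [0.901, 0.433, 0.0, -0.0]
wrist_force: [-1.0, 0.7, 5.5]
finger_gap: 0.698
t 16.95 pos [ 0.5943 -0.2776  0.2037] yaw 51.38 gap 0.698 F [-0.99  0.72  5.48] j6 0.24 -> d [-0.2  -0.14  0.37] w [ 0.01 -0.03  0.18]
```

```bash
python3 -m inch '[{"grip":5,"dx":0,"dy":0,"dz":0.1,"wx":0,"wy":0,"wz":0},{"grip":5,"dx":0,"dy":0,"dz":0.2,"wx":0,"wy":0,"wz":0},{"grip":5,"dx":0,"dy":0,"dz":0.3,"wx":0,"wy":0,"wz":0},{"grip":5,"dx":0,"dy":0,"dz":0.4,"wx":0,"wy":0,"wz":0},{"grip":5,"dx":0,"dy":0,"dz":0.5,"wx":0,"wy":0,"wz":0}]';python3 d.py .592 -.2783 .2 51.2
```

```text
t: 17.45
eef_pos: [0.5941, -0.2776, 0.1979]
orientation: [0.901, 0.433, -0.0, -0.0]
wrist_force: [-1.8, 2.7, 1.2]
finger_gap: 0.703
t 17.45 pos [ 0.5941 -0.2776  0.1979] yaw 51.37 gap 0.703 F [-1.83  2.72  1.24] j6 0.24 -> d [-0.18 -0.12 -0.21] w [-0.06  0.    0.17]
```

```bash
python3 -m inch '[{"grip":5,"dx":0,"dy":0,"dz":0.1,"wx":0,"wy":0,"wz":0},{"grip":5,"dx":0,"dy":0,"dz":0.2,"wx":0,"wy":0,"wz":0},{"grip":5,"dx":0,"dy":0,"dz":0.3,"wx":0,"wy":0,"wz":0},{"grip":5,"dx":0,"dy":0,"dz":0.4,"wx":0,"wy":0,"wz":0},{"grip":5,"dx":0,"dy":0,"dz":0.5,"wx":0,"wy":0,"wz":0}]';python3 d.py .592 -.2783 .2 51.2
```

```text
t: 17.95
eef_pos: [0.5943, -0.2778, 0.1934]
orientation: [0.901, 0.433, 0.0, -0.0]
wrist_force: [-2.9, 2.4, 4.3]
finger_gap: 0.697
t 17.95 pos [ 0.5943 -0.2778  0.1934] yaw 51.37 gap 0.697 F [-2.86  2.37  4.25] j6 0.24 -> d [-0.18 -0.14 -0.66] w [-0.   -0.01  0.17]
```

Push dropped at z≈0.198, so the bar slipped past the gate tip; the gate is still leaning on the bar (about 3.8 N towards -x). I go a little deeper to seat it.

```bash
python3 -m inch '[{"grip":5,"dx":0,"dy":0,"dz":0.1,"wx":0,"wy":0,"wz":0},{"grip":5,"dx":0,"dy":0,"dz":0.2,"wx":0,"wy":0,"wz":0},{"grip":5,"dx":0,"dy":0,"dz":0.3,"wx":0,"wy":0,"wz":0},{"grip":5,"dx":0,"dy":0,"dz":0.4,"wx":0,"wy":0,"wz":0},{"grip":5,"dx":0,"dy":0,"dz":0.5,"wx":0,"wy":0,"wz":0}]';python3 d.py .592 -.2783 .2 51.2
```

```text
t: 18.45
eef_pos: [0.5943, -0.2778, 0.1885]
orientation: [0.901, 0.433, 0.0, 0.0]
wrist_force: [-3.9, 3.3, 5.6]
finger_gap: 0.701
t 18.45 pos [ 0.5943 -0.2778  0.1885] yaw 51.37 gap 0.701 F [-3.92  3.27  5.6 ] j6 0.24 -> d [-0.18 -0.15 -1.15] w [ 0.01 -0.01  0.17]
```

```bash
python3 -m inch '[{"grip":5,"dx":0,"dy":0,"dz":0.1,"wx":0,"wy":0,"wz":0},{"grip":5,"dx":0,"dy":0,"dz":0.2,"wx":0,"wy":0,"wz":0},{"grip":5,"dx":0,"dy":0,"dz":0.3,"wx":0,"wy":0,"wz":0},{"grip":5,"dx":0,"dy":0,"dz":0.3,"wx":0,"wy":0,"wz":0},{"grip":5,"dx":0,"dy":0,"dz":0.3,"wx":0,"wy":0,"wz":0}]';python3 d.py .592 -.2783 .2 51.2
python3 - <<'E'
from h import *
c=vision.capture("wrist");
S=[vision.capture("side") for _ in range(4)];s=S[0]
a=np.zeros((600,800,3),np.uint8)
a[:600,:500]=cv2.resize(np.mean([k["image"].astype(float) for k in S],0)[85:145,305:355].astype(np.uint8),(500,600),interpolation=2)
a[:450,500:]=cv2.resize(c["image"][240:390,270:370],(300,450),interpolation=2)
cv2.imwrite("pics/k3.png",a)
E
```

```text
t: 18.95
eef_pos: [0.5943, -0.2778, 0.1858]
orientation: [0.901, 0.433, 0.0, 0.0]
wrist_force: [-4.0, 4.2, 6.9]
finger_gap: 0.701
t 18.95 pos [ 0.5943 -0.2778  0.1858] yaw 51.37 gap 0.701 F [-3.95  4.19  6.85] j6 0.24 -> d [-0.18 -0.14 -1.42] w [ 0.02 -0.01  0.17]
```

View pics/k3.png

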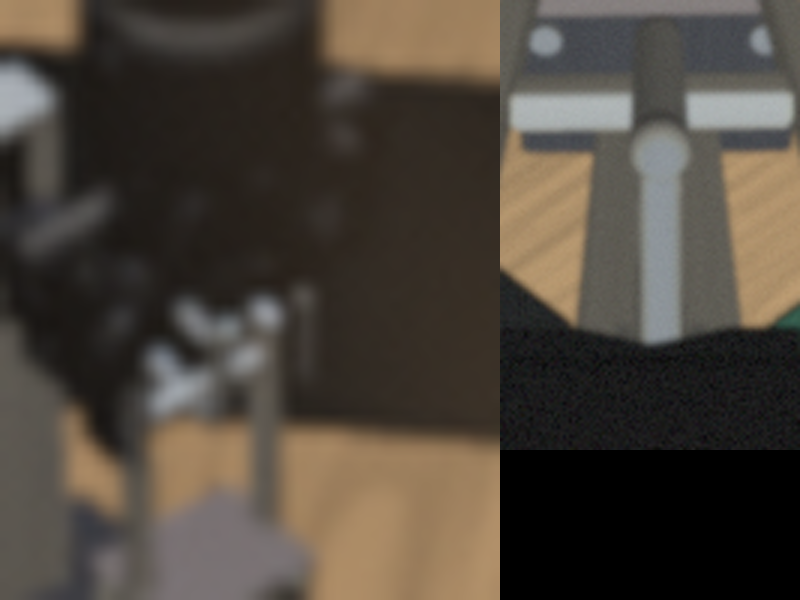

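Wrist crop: the nose (ball at (660,150)) stands in front of the bar, so the bar is inside the hook. The gate strip runs straight back from the nose. The bar and hook now move together at 0.4 N/mm, which means it is seated. I rise to the height where the balance carries just the weight.

```bash
python3 -m inch '[{"grip":5,"dx":0,"dy":0,"dz":-0.2,"wx":0,"wy":0,"wz":0},{"grip":5,"dx":0,"dy":0,"dz":-0.5,"wx":0,"wy":0,"wz":0},{"grip":5,"dx":0,"dy":0,"dz":-0.8,"wx":0,"wy":0,"wz":0},{"grip":5,"dx":0,"dy":0,"dz":-1.1,"wx":0,"wy":0,"wz":0},{"grip":5,"dx":0,"dy":0,"dz":-1.2,"wx":0,"wy":0,"wz":0}]';python3 d.py .592 -.2783 .2 51.2;python3 -m inch '[{"grip":5,"dx":0,"dy":0,"dz":-0.1,"wx":0,"wy":0,"wz":0},{"grip":5,"dx":0,"dy":0,"dz":-0.2,"wx":0,"wy":0,"wz":0},{"grip":5,"dx":0,"dy":0,"dz":-0.3,"wx":0,"wy":0,"wz":0},{"grip":5,"dx":0,"dy":0,"dz":-0.4,"wx":0,"wy":0,"wz":0},{"grip":5,"dx":0,"dy":0,"dz":-0.5,"wx":0,"wy":0,"wz":0}]'
```

```text
t: 19.7
eef_pos: [0.5945, -0.278, 0.1975]
orientation: [0.901, 0.433, 0.0, 0.0]
wrist_force: [-1.4, 2.2, 2.4]
finger_gap: 0.7
t 19.7 pos [ 0.5945 -0.278   0.1975] yaw 51.37 gap 0.7 F [-1.41  2.24  2.39] j6 0.24 -> d [-0.18 -0.18 -0.25] w [0.03 0.   0.17]
t: 20.2
eef_pos: [0.5944, -0.278, 0.2021]
orientation: [0.901, 0.433, -0.0, 0.0]
wrist_force: [-0.4, 1.4, -0.6]
finger_gap: 0.703
```

Seated: at z=0.202 the wrist reads about 0 N vertical, so the balance carries the weight. I let go and withdraw straight up.

```bash
python3 -m inch '[{"grip":6.1,"dx":0,"dy":0,"dz":0,"wx":0,"wy":0,"wz":0},{"grip":6.5,"dx":0,"dy":0,"dz":0,"wx":0,"wy":0,"wz":0},{"grip":7.2,"dx":0,"dy":0,"dz":0,"wx":0,"wy":0,"wz":0},{"grip":8.5,"dx":0,"dy":0,"dz":0,"wx":0,"wy":0,"wz":0},{"grip":8.5,"dx":0,"dy":0,"dz":0,"wx":0,"wy":0,"wz":0}]';python3 -m inch '[{"grip":8.5,"dx":0,"dy":0,"dz":0,"wx":0,"wy":0,"wz":0},{"grip":8.5,"dx":0,"dy":0,"dz":-0.5,"wx":0,"wy":0,"wz":0},{"grip":8.5,"dx":0,"dy":0,"dz":-1.5,"wx":0,"wy":0,"wz":0},{"grip":8.5,"dx":0,"dy":0,"dz":-3,"wx":0,"wy":0,"wz":0},{"grip":8.5,"dx":0,"dy":0,"dz":-4.5,"wx":0,"wy":0,"wz":0}]';python3 -m inch '[{"grip":8.5,"dx":0,"dy":0,"dz":-2,"wx":0,"wy":0,"wz":0},{"grip":8.5,"dx":0,"dy":0,"dz":-4,"wx":0,"wy":0,"wz":0},{"grip":8.5,"dx":0,"dy":0,"dz":-6,"wx":0,"wy":0,"wz":0},{"grip":8.5,"dx":0,"dy":0,"dz":-8,"wx":0,"wy":0,"wz":0},{"grip":8.5,"dx":0,"dy":0,"dz":-10,"wx":0,"wy":0,"wz":0}]';python3 -m inch '[{"grip":8.5,"dx":0,"dy":-2,"dz":0,"wx":0,"wy":0,"wz":0},{"grip":8.5,"dx":0,"dy":-6,"dz":0,"wx":0,"wy":0,"wz":0},{"grip":8.5,"dx":0,"dy":-10,"dz":0,"wx":0,"wy":0,"wz":0},{"grip":8.5,"dx":0,"dy":-15,"dz":0,"wx":0,"wy":0,"wz":0},{"grip":8.5,"dx":0,"dy":-19,"dz":0,"wx":0,"wy":0,"wz":0}]'
python3 - <<'E'
from h import *
import time
W=[];S=[];T=[]
for i in range(6):
    S.append(vision.capture("side")["image"].astype(float));T.append(vision.capture("top")["image"].astype(float))
    c=vision.capture("wrist");W.append(c["image"].astype(float))
# motion check: difference of first and last
for n,A in(("s",S),("w",W)): print(n,[round(float(cv2.blur(np.abs(A[i]-A[0]),(3,3)).max()),1) for i in (1,3,5)])
a=np.zeros((600,800,3),np.uint8)
a[:600,:500]=cv2.resize(S[-1][85:145,305:355].astype(np.uint8),(500,600),interpolation=2)
a[:190,500:]=cv2.resize(W[-1].astype(np.uint8),(300,190),interpolation=3)
a[190:400,500:]=cv2.resize(T[-1][140:210,400:500].astype(np.uint8),(300,210),interpolation=2)
a[400:,500:]=cv2.resize(T[-1][140:250,190:355].astype(np.uint8),(300,200),interpolation=2)
cv2.imwrite("pics/k4.png",a)
s=vision.capture("side");seat=np.array([.5905,-.277,.2]);hx=np.array([.779,-.627,0])
for dz in(-.0075,): 
  for n,p in dict(nose=(-.014,.042),seat=(0,0),gate=(-.003,.03),hinge=(.028,.038)).items():
    q=proj(s,seat+hx*p[0]+[0,0,p[1]+dz]);print(n,np.round([(q[0]-305)*10,(q[1]-85)*10]))
E
```

```text
t: 20.7
eef_pos: [0.5944, -0.278, 0.2023]
orientation: [0.901, 0.433, 0.0, 0.0]
wrist_force: [-0.2, 0.2, -0.7]
finger_gap: 0.995
t: 21.2
eef_pos: [0.5943, -0.2779, 0.2486]
orientation: [0.901, 0.433, 0.0, 0.0]
wrist_force: [0.5, 0.5, -1.0]
finger_gap: 0.991
t: 21.7
eef_pos: [0.5942, -0.2778, 0.3493]
orientation: [0.901, 0.433, 0.0, 0.001]
wrist_force: [0.3, 0.1, 0.4]
finger_gap: 0.994
t: 22.2
eef_pos: [0.4439, -0.158, 0.3484]
orientation: [0.901, 0.433, 0.001, 0.0]
wrist_force: [0.3, 0.7, 0.2]
finger_gap: 0.996
s [28.1, 75.0, 62.4]
w [103.8, 101.7, 90.2]
nose [233. 281.]
seat [205. 361.]
gate [211. 293.]
hinge [152. 224.]
```

View pics/k4.png

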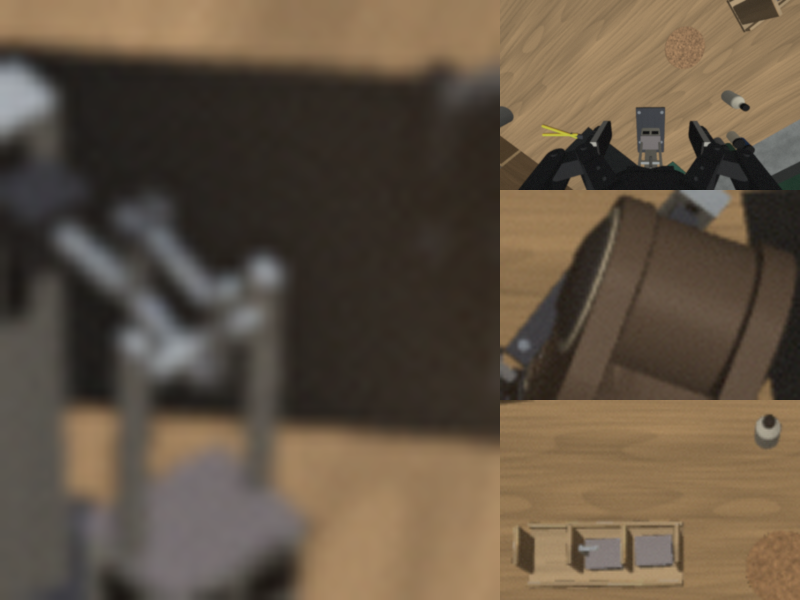

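The gondola hangs in the hook with the bar at the bottom (205,335). The gate runs straight from its hinge (150,215) to the nose (228,290), so it is shut. The other cabins and the bottle are in place. I wait for any swing to die out and check for motion numerically.

```bash
for i in 1 2 3 4 5 6 7 8 9 10 11 12; do python3 -m inch '[{"grip":8.5,"dx":0,"dy":0,"dz":0,"wx":0,"wy":0,"wz":0},{"grip":8.5,"dx":0,"dy":0,"dz":0,"wx":0,"wy":0,"wz":0},{"grip":8.5,"dx":0,"dy":0,"dz":0,"wx":0,"wy":0,"wz":0},{"grip":8.5,"dx":0,"dy":0,"dz":0,"wx":0,"wy":0,"wz":0},{"grip":8.5,"dx":0,"dy":0,"dz":0,"wx":0,"wy":0,"wz":0}]' >/dev/null; done
python3 - <<'E'
from h import *
A=[vision.capture("side")["image"][85:165,300:360].astype(np.float32).mean(2) for _ in range(14)]
w=cv2.createHanningWindow((60,80),cv2.CV_32F)
for i in range(1,14): print(np.round(cv2.phaseCorrelate(A[0],A[i],w)[0],2),round(float(cv2.blur(np.abs(A[i]-A[0]),(3,3)).max()),1),end=" ")
c=ctrl.state();print(c["t"],c["wrist_force"])
E
```

```text
[-0.08  0.03] 1.6 [-0.02 -0.1 ] 33.6 [-0.15 -0.08] 51.7 [ 0.09 -0.01] 63.6 [-0.05 -0.15] 71.9 [-0.31  0.01] 77.7 [-0.17 -0.06] 82.9 [-0.21  0.07] 86.2 [-0.18 -0.44] 88.7 [-0.12 -0.02] 90.9 [-0.26 -0.28] 92.7 [-0.19  0.18] 94.3 [-0.58  0.05] 95.1 29.85 [-0.63391743 -0.49190141  0.79282309]
```

```bash
python3 - <<'E'
from h import *
A=[vision.capture("side")["image"].astype(np.float32) for _ in range(10)]
d=cv2.blur(np.abs(A[-1]-A[0]).mean(2),(3,3))
for i in range(8):
    y,x=np.unravel_index(d.argmax(),d.shape);print((x,y),round(float(d[y,x]),1),[round(float(a[y,x].mean())) for a in A]);d[max(0,y-6):y+7,max(0,x-6):x+7]=0
a=A[-1].astype(np.uint8);b=A[0].astype(np.uint8);cv2.imwrite("pics/k5.png",np.hstack([cv2.resize(q[80:170,295:365],(390,500),interpolation=2) for q in(b,a)]))
E
```

```text
(np.int64(617), np.int64(27)) 4.1 [70, 74, 76, 70, 76, 70, 71, 76, 75, 75]
(np.int64(543), np.int64(224)) 4.1 [157, 149, 150, 156, 150, 157, 157, 157, 149, 149]
(np.int64(528), np.int64(122)) 3.9 [63, 62, 68, 62, 63, 63, 61, 68, 68, 67]
(np.int64(626), np.int64(353)) 3.4 [8, 2, 5, 9, 6, 5, 4, 5, 3, 9]
(np.int64(623), np.int64(339)) 3.2 [6, 8, 4, 7, 4, 5, 7, 6, 5, 2]
(np.int64(621), np.int64(313)) 3.0 [7, 8, 7, 8, 8, 6, 8, 10, 11, 11]
(np.int64(622), np.int64(327)) 3.0 [3, 5, 8, 7, 6, 5, 3, 7, 6, 6]
(np.int64(581), np.int64(103)) 3.0 [51, 61, 56, 51, 53, 53, 54, 58, 58, 57]
```

The scene is static: differences are at noise level, with none in the hook region. The earlier drift was most likely an artefact of phaseCorrelate windowing its inputs in place. Handing in.

```bash
python3 -c "
from bench import order;print(order.sign_off())"
```

```text
the job is handed in; nothing more can be done
None
```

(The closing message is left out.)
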